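Change the torch over to the other gas line

ROBOT

A 6-joint arm with a two-finger parallel gripper is mounted at the origin on the work surface. World frame = base frame: x ahead of the robot, y to its left, z up, the work surface at z = 0. Lengths are in m, angles in rad, forces in N, time in s.
With the tool pointing down it reaches from about 0.3 to 0.875 m from the base axis. Payload 6.4 kg.
Tool frame: the origin (TCP) lies midway between the tips of the shut fingers; the grasp point (between the pads) lies 19 mm behind it; z points along the fingers, y is the line along which they close (so a half turn about z gives the same grasp; the last joint's range is limited). The gripper opens to 85 mm and grips with 20 to 120 N. Pads are 22 mm wide; open, the fingers measure 114 mm over their backs; the gripper's body (76 mm by 85 mm) begins 54 mm behind the grasp point. The pads swing forward as they close: fully open they stand 13 mm farther back than shut.
Start: joints at [-1.347, 0.181, 1.607, -0, 1.354, -0.206], TCP at [0.24, -0.523, 0.231] pointing down, gripper open.
Joint ranges: [-2.99, 2.99], [-0.89, 2.07], [0.3, 2.58], [-1.14, 4.28], [0, 2.63], [-3.12, 3.12]. Speed limits (rad/s): [2.57, 2.57, 3.01, 3.14, 3.14, 3.14].

INTERFACE

Orientations are given as a unit quaternion [w, x, y, z].
In Python, from bench import sensors, vision, ctrl gives the robot as it stands.
- The arm moves only by the tool carry_out, never from a script. Its argument "deltas" is text: rows parted by semicolons, each of 7 numbers parted by spaces: the shift along the tool's x, y, z in mm, then the turn, a rotation vector about the tool's x, y, z in rad, then the closure, from 0 (fully open) to 1 (shut). In form: tx ty tz ax ay az claw; .... A call has 1 to 12 rows; each row is the pose to reach, as a shift and turn from the pose commanded when the call began, along the tool's axes at that moment; what a row does not reach only later rows make up. A row lasts 1/8 s, in which the tool goes at most 62.5 mm and 10.7 degrees, less where a joint would pass 70% of its speed; a pose out of reach is approached as far as the arm can. A call with a gripper value outside its range is refused whole. The fingers move at their own pace and stop on an object; the grip force is fixed at half the most. Time passes only in rows, so rows that repeat a pose let the fingers close. It gives the time, the measured TCP pose, the force, the opening and the grip force at its end, in the units of the state.
- sensors.get_obs(): the state, without advancing time (a new reading comes with each control period).
- vision.camera(name): name is "side" or "top"; returns the picture (400x640x3 uint8, blue, green, red); there is no depth.
- vision.camera_model(name): a dict with "K" (3x3 intrinsics, pixels), "extrinsics" (4x4, takes a point from world to camera coordinates). Camera axes: x right, y down, z forward; pixel columns grow to the right and rows downward; lengths in m; the calibration is good to about 2 mm. A picture is of the moment at which its call begins. camera_model takes no time and is no camera call.
- ctrl.hand_in(): hands the job in; it is judged then, once.
The state is a dict: "time_s": time; "q": joint angles; "dq": joint speeds; "joint_efforts": joint torques, N m; "eef_pos": TCP position; "eef_rot": TCP orientation; "wrist_force": force on the tool from outside, world axes, zero at the start; "torque": the same for the moment, N m; "opening": opening from 0.0 (shut) to 1.0 (fully open); "grasp_force": force on a finger pad.
Only numpy, scipy, OpenCV 4.12 (cv2) and the standard library are available. Lean on these libraries where they do the work, as an engineer would, in place of code of your own. Each camera call takes 0.05 s, during which the arm holds its last target. There are 200 camera calls.

TASK

The torch at this jeweller's bench is fed through two gas cocks with yellow handles; the one whose handle lies along its copper line is open, the one whose handle lies across it is shut. Shut the open cock fully, then hold the red purge button right down for a moment, and only then open the other cock fully. Never have both cocks open together, and leave the bottle, tin and mallet where they are.

Things in the scene. Friction and masses are not known exactly. Their poses are not given: they have to be found in the camera images.
- station: grey sloping gas panel, 340 mm wide, 260 mm along the slope. Origin on the bench under the panel's middle (face 125 mm up). Own axes: z up; x level, to the high edge; y level, along the width. Yaw near -1.57: the low edge faces the robot's left. The face rises 35 deg to own +x: normal (-0.574,0,0.819), up-slope (0.819,0,0.574). 16 mm copper lines run up it at y = +-80 mm, tops 22 mm off it
- lamp_bar (a point): centre of the level aluminium lamp bar fixed above the panel: 370 mm long along the station's y, 24 mm deep, 16 mm high, on thin posts at y = +-173 mm. It is in the way of an upright tool: lean the tool 35 to 45 deg from vertical, square or slightly flatter to the panel face, coming in from the panel's low side beneath the bar
- running_handle (a joint): handle angle of the cock open at the start (near or far one). 0 = shut, hard stop: handle points along station +y, across the line. 1.571 = open, hard stop: points straight down the slope. Turns about the panel normal, anticlockwise to open seen facing it. Stays put, friction 0.3 N m. Yellow bar 14 mm wide and thick, ending 80 mm from the axis, underside 44 mm off the face
- spare_handle (a joint): handle angle of the other, shut cock; same make, same values and directions
- running_axis (a point): point on the turning axis of the open-at-start cock, at the mid-thickness of its handle, 51 mm off the panel face
- running_tip (a point): far end of that handle, mid-thickness, 80 mm from the axis point
- spare_axis (a point): the same axis point of the other cock
- spare_tip (a point): far end of the other cock's handle
- purge (a joint): red sprung purge button, 28 mm across, on the panel between the two lines and 55 mm down the slope from the panel's middle. 0 = up, 0.007 m = fully pressed into the panel along its normal; about 6 N holds it fully down; springs back
- purge_top (a point): centre of the button's top face; moves with the button
- flux_bottle: white plastic bottle, 52 mm across, 120 mm high, standing behind the panel; origin at the centre of its base. Bystander
- tin: round metal tin, 64 mm across, 30 mm high, in front of the panel; origin at the centre of its base. Bystander
- mallet: mallet 240 mm long with a dark head, lying before the panel's low side; origin on its underside. Bystander

How it is judged:
On the way, in this order (a step that is already met when the one before it is completed fails the run):
1. the open cock is shut against its stop, the other still shut (value of joint running_handle below 0.09 rad and value of joint spare_handle below 0.2 rad), for 0.2 s.
2. the purge button is held down with both cocks shut (value of joint purge above 0.0055 m and value of joint running_handle below 0.1 rad and value of joint spare_handle below 0.2 rad), for 0.2 s.
3. the other cock is opened to its stop (value of joint spare_handle above 1.48 rad and value of joint running_handle below 0.1 rad), for 0.2 s.
At the end, for the whole second after the job is handed in: the cock that was open is shut to within 0.1 rad of its stop, the other is open to within 0.1 rad of its stop, the purge button is up again, and bottle, tin and mallet are within 30 mm of where they stood (value of joint running_handle below 0.1 rad and value of joint spare_handle above 1.47 rad and value of joint purge below 0.002 m and distance of each of flux_bottle, tin, mallet from where it was at the start of the episode below 0.03 m); the robot touches nothing.
It fails at once if both cocks open together (each more than 0.35 rad from shut) (value of joint each of running_handle, spare_handle above 0.35 rad).
It fails at once if bottle, tin or mallet shifted more than 30 mm, or bottle knocked over (distance of any of flux_bottle, tin, mallet from where it was at the start of the episode above 0.03 m or angle between flux_bottle's own z axis and vertical above 0.5 rad).
It also fails if it takes over 58 s, if anything falls off the work surface, if the arm or the gripper's body presses on something with over 40 N, if the wrist force passes 120 N, or if a joint passes its speed limit or range.

## Working session

There is one attempt and no reset: what is moved stays moved. The work goes in short steps, Python scripts to look and compute and a tool call to move; the robot and the scene stay as the last step left them, time stands still between calls to the robot, and variables do not carry over. Pictures are saved under pics/ and viewed, at most 10 in all, crops included, and the job is handed in when it is done.

Besides the shell and the picture viewer there is one more tool, called after ">>>" as name(argument=value, ...), one argument or row to a line, values as JSON. carry_out: Moves the arm, as the interface text tells. Its arguments: {"type":"object","properties":{"deltas":{"type":"string"}},"required":["deltas"]}

```bash
mkdir -p pics; python3 - <<'E'
from bench import sensors, vision
import cv2,numpy as np
o=sensors.get_obs();print(o['time_s'],o['eef_pos'],o['eef_rot'])
for n in('side','top'):
    cv2.imwrite(f'pics/{n}0.png',vision.camera(n));m=vision.camera_model(n);print(n,np.round(m['K'],1).tolist(),np.round(m['extrinsics'],3).tolist())
E
```

```text
0.0 [ 0.23947687 -0.52212337  0.23037031] [-9.05156543e-04  9.77000776e-01  2.13233823e-01 -1.71479937e-05]
side [[489.4, 0.0, 318.6], [0.0, 489.4, 199.7], [0.0, 0.0, 1.0]] [[-0.673, 0.739, -0.006, 0.343], [0.523, 0.471, -0.71, -0.169], [-0.522, -0.481, -0.704, 1.656], [0.0, 0.0, 0.0, 1.0]]
top [[367.8, 0.0, 315.2], [0.0, 367.8, 193.2], [0.0, 0.0, 1.0]] [[0.016, -1.0, 0.002, 0.062], [-0.999, -0.016, -0.039, 0.547], [0.039, -0.002, -0.999, 1.126], [0.0, 0.0, 0.0, 1.0]]
```

View pics/side0.png

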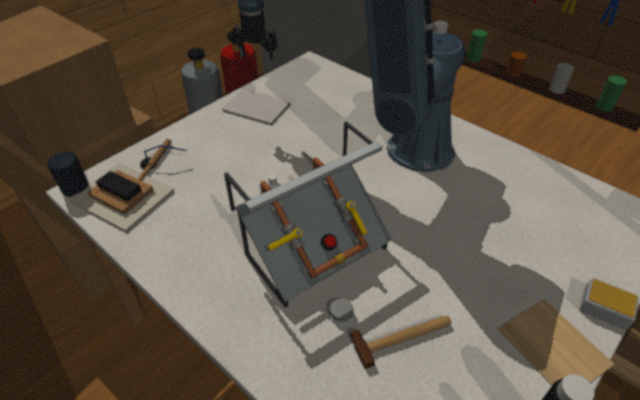

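View pics/top0.png

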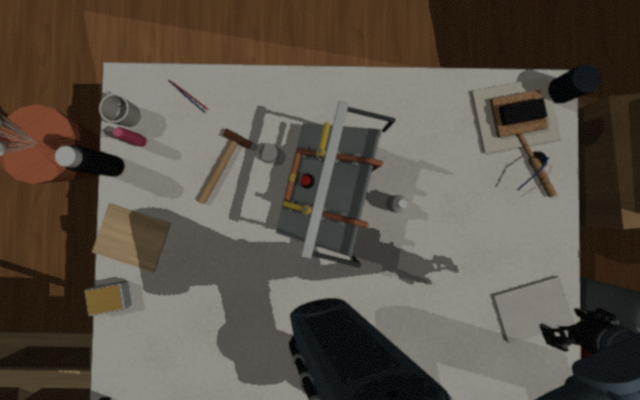

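The side view shows the near cock (handle at 356,217) lying along its line, so it is open. The far cock (284,239) lies across its line and is shut, and the red button is at (330,241). The top view shows the same handles at (297,209) and (325,138), the button at (307,181), and the bar from (342,103) to (308,255). Next I triangulate these.

```bash
cat > h.py <<'E'
import cv2,numpy as np
from bench import sensors, vision
def P(n):
    m=vision.camera_model(n);return m['K']@m['extrinsics'][:3] if isinstance(m['K'],np.ndarray) else np.array(m['K'])@np.array(m['extrinsics'])[:3]
def tri(a,b):
    X=cv2.triangulatePoints(P('side'),P('top'),np.array(a,float).reshape(2,1),np.array(b,float).reshape(2,1))[:,0];return X[:3]/X[3]
def proj(n,X):
    p=P(n)@np.r_[X,1];return p[:2]/p[2]
def blobs(im,lo,hi,roi,amin=15):
    x0,y0,x1,y1=roi;h=cv2.cvtColor(im[y0:y1,x0:x1],cv2.COLOR_BGR2HSV);m=cv2.inRange(h,lo,hi)
    out=[]
    for c in cv2.findContours(m,cv2.RETR_EXTERNAL,cv2.CHAIN_APPROX_NONE)[0]:
        if len(c)>6 and cv2.contourArea(c)>=amin:
            c=c+[x0,y0];M=cv2.moments(c);bp=cv2.boxPoints(cv2.minAreaRect(c.astype(np.float32)))
            out.append(((round(M['m10']/M['m00'],1),round(M['m01']/M['m00'],1)),cv2.contourArea(c),np.round(bp,1).tolist()))
    return out
E
python3 - <<'E'
from h import *
Y=((22,150,90),(34,255,255));R=((0,170,70),(5,255,255))
for n,roi in(('side',(225,140,400,310)),('top',(270,95,400,265))):
    im=cv2.imread(f'pics/{n}0.png')
    for k,c in(('Y',Y),('R',R)):
        for b in blobs(im,*c,roi):print(n,k,b)
    x0,y0,x1,y1=roi
    cv2.imwrite(f'pics/{n}c.png',cv2.resize(im[y0:y1,x0:x1],None,fx=3.4,fy=3.4,interpolation=cv2.INTER_CUBIC))
s=np.hstack([cv2.resize(cv2.imread('pics/sidec.png'),(400,390)),cv2.resize(cv2.imread('pics/topc.png'),(400,523))[:390]])
a=cv2.imread('pics/side0.png')[150:290,230:400];b=cv2.imread('pics/top0.png')[95:265,270:400]
a=cv2.resize(a,None,fx=2.5,fy=2.5);b=cv2.resize(b,None,fx=2.8,fy=2.8)
c=np.zeros((480,800,3),np.uint8);c[:a.shape[0],:a.shape[1]]=a;c[:b.shape[0],430:430+b.shape[1]]=b
cv2.imwrite('pics/both.png',c)
E
```

```text
side Y ((283.8, 239.6), 166.0, [[266.0, 243.0], [298.0, 227.0], [302.0, 235.0], [270.0, 251.0]])
side Y ((356.7, 218.1), 128.0, [[344.5, 203.5], [350.0, 200.1999969482422], [368.29998779296875, 231.10000610351562], [362.79998779296875, 234.3000030517578]])
side R ((330.1, 240.7), 74.5, [[325.0, 236.0], [335.0, 236.0], [335.0, 246.0], [325.0, 246.0]])
top Y ((291.7, 205.4), 49.0, [[283.1000061035156, 204.8000030517578], [284.29998779296875, 201.10000610351562], [300.6000061035156, 206.0], [299.5, 209.6999969482422]])
top Y ((323.8, 138.5), 116.0, [[317.6000061035156, 154.60000610351562], [323.29998779296875, 123.19999694824219], [329.1000061035156, 124.19999694824219], [323.29998779296875, 155.60000610351562]])
top R ((305.1, 179.7), 50.0, [[301.0, 176.0], [309.0, 176.0], [309.0, 184.0], [301.0, 184.0]])
```

View pics/both.png

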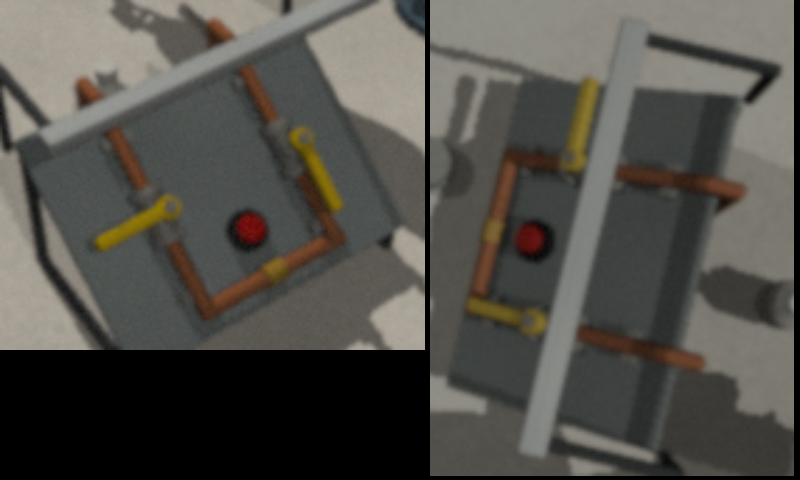

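The crop confirms it: pivots at side (298,233) and (351,205), top (321,151) and (307,210).

```bash
python3 - <<'E'
from h import *
p={'sa':((298,233.2),(321.4,151.1)),'st':((269.2,248),(327.9,123.6)),'ra':((350.8,204.8),(307.1,210)),'rt':((364.4,232.8),(284.3,203.2)),'pu':((330.1,240.7),(306.3,180.3)),
'bar_far':((238+4,212-3),(341,104)),'bar_near':((379,145),(309,254))}
X={}
for k,(a,b) in p.items():
    X[k]=tri(a,b);print(k,X[k].round(4),'reproj',(proj('side',X[k])-a).round(1),(proj('top',X[k])-b).round(1))
d=X['sa']-X['ra'];print('axis sep',np.linalg.norm(d),d,'yaw',np.arctan2(-d[0],d[1]))
print(np.linalg.norm(X['st']-X['sa']),np.linalg.norm(X['rt']-X['ra']),X['st']-X['sa'],X['rt']-X['ra'])
E
```

```text
sa [0.6503 0.0598 0.1681] reproj [-0.9 -0.1] [-1.2  0.9]
st [0.7264 0.0419 0.1665] reproj [-0.4 -0.1] [-0.5  0.4]
ra [0.4933 0.0942 0.1696] reproj [-0.6 -0. ] [-0.7  0.6]
rt [0.5119 0.1572 0.1266] reproj [-0.2 -0. ] [-0.2  0.2]
pu [0.5768 0.0992 0.1073] reproj [-0.6 -0. ] [-0.7  0.5]
bar_far [0.7523 0.0074 0.2912] reproj [2.5 0.4] [ 3.1 -2.7]
bar_near [0.3909 0.0891 0.2975] reproj [-1.6  0. ] [-2.4  1.7]
axis sep 0.16070182459426408 [ 0.15696876 -0.03440487 -0.00147954] yaw -1.7865671190385557
0.07823393781484818 0.07851140066295612 [ 0.07612028 -0.0179897  -0.00161962] [ 0.01854185  0.062999   -0.04302749]
```

```bash
cat >> h.py <<'E'
from scipy.spatial.transform import Rotation as Ro
yaw=-1.787
ys=np.array([-np.sin(yaw),np.cos(yaw),0]);xs=np.array([np.cos(yaw),np.sin(yaw),0]);zw=np.array([0,0,1.])
n=-.574*xs+.819*zw;u=.819*xs+.574*zw
a=np.radians(40);zt=np.sin(a)*xs-np.cos(a)*zw
RT=np.c_[np.cross(ys,zt),ys,zt]
C=np.array([.572,.077,.169])-n*.051   # panel middle on the face
def pt(s,uu,h): return C+(s*ys+uu*u+h*n)/1000
def pose():
    o=sensors.get_obs();q=np.array(o['eef_rot']);return np.array(o['eef_pos']),Ro.from_quat(q[[1,2,3,0]]),o
def row(X,R=RT,base=None):
    p,r,_=pose()
    if base is not None:p=base
    d=r.inv().apply(X-p)*1000;v=(r.inv()*Ro.from_matrix(R)).as_rotvec();return d.round(0).tolist(),v.round(3).tolist()
E
python3 - <<'E'
from h import *
p,r,o=pose()
print(row(np.array([.24,-.52,.42]),r.as_matrix()))
print(row(np.array([.42,-.15,.5]),r.as_matrix()))
print(row(np.array([.45,.3,.45])))
for k,X in dict(ra=[.4933,.0942,.1696],sa=[.6503,.0598,.1681],pu=[.5768,.0992,.1073],bf=[.7523,.0074,.2912],bn=[.3909,.0891,.2975]).items():
    d=np.array(X)-C;print(k,(d@ys*1e3).round(),(d@u*1e3).round(),(d@n*1e3).round())
E
```

```text
([1.0, -2.0, -190.0], [-0.0, 0.0, -0.0])
([319.0, -264.0, -269.0], [-0.0, 0.0, -0.0])
([534.0, -660.0, -218.0], [-0.324, -0.648, -0.885])
ra -81.0 0.0 51.0
sa 80.0 -1.0 50.0
pu -0.0 -54.0 14.0
bf 191.0 94.0 134.0
bn -179.0 96.0 141.0
```

>>> carry_out(
  deltas="0 0 -60 0 0 0 1; 0 0 -120 0 0 0 1; 0 0 -190 0 0 0 1; 50 -42 -210 0 0 0 1; 100 -84 -220 0 0 0 1; 150 -126 -240 0 0 0 1; 200 -168 -250 0 0 0 1; 250 -210 -260 0 0 0 1; 319 -264 -269 0 0 0 1; 360 -330 -265 0 0 0 1; 390 -380 -265 -0.05 -0.1 -0.13 1; 415 -430 -260 -0.1 -0.2 -0.26 1",
)

```text
time_s: 1.6
eef_pos: [0.4319, -0.0088, 0.4935]
eef_rot: [0.071, 0.934, 0.338, -0.087]
wrist_force: [1.7, -0.3, -0.5]
opening: -0.003
grasp_force: 0.0
```

```bash
python3 - <<'E'
from h import *
p,r,o=pose();print(o['time_s'],p,np.round(o['q'],2),o['opening']);print(row(np.array([.45,.3,.45])))
E
```

```text
1.6 [ 0.43191782 -0.00876828  0.49352166] [-0.14 -0.14  1.44 -0.22  1.93  0.67] -0.003237344349903895
([214.0, -227.0, -19.0], [-0.225, -0.442, -0.623])
```

>>> carry_out(
  deltas="30 -30 -10 -0.05 -0.1 -0.14 1; 60 -65 -15 -0.1 -0.2 -0.28 1; 100 -105 -20 -0.15 -0.29 -0.41 1; 140 -145 -20 -0.19 -0.38 -0.53 1; 180 -190 -20 -0.225 -0.442 -0.623 1; 214 -227 -19 -0.225 -0.442 -0.623 1; 214 -227 -19 -0.225 -0.442 -0.623 1",
)

```text
time_s: 2.48
eef_pos: [0.4502, 0.3019, 0.447]
eef_rot: [0.213, 0.731, 0.59, -0.268]
wrist_force: [0.1, -0.6, -0.2]
opening: 0.003
grasp_force: 0.0
```

```bash
python3 - <<'E'
from h import *
p,r,o=pose();print(o['time_s'],p,np.round(o['q'],2));print(row(np.array([.45,.3,.45])))
for s in [(-105,-55,110),(-105,-55,36)]:print(pt(*s),row(pt(*s)))
cv2.imwrite('pics/s1.png',vision.camera('side'))
E
```

```text
2.475 [0.45019584 0.30188859 0.4470075 ] [ 0.62  0.41  1.04 -0.55  2.17  0.63]
([-3.0, 0.0, -1.0], [-0.002, 0.0, 0.004])
[0.48637276 0.1765988  0.185751  ] ([80.0, 63.0, 274.0], [-0.002, 0.0, 0.004])
[0.47726067 0.13511169 0.125145  ] ([86.0, 63.0, 347.0], [-0.002, 0.0, 0.004])
```

View pics/s1.png

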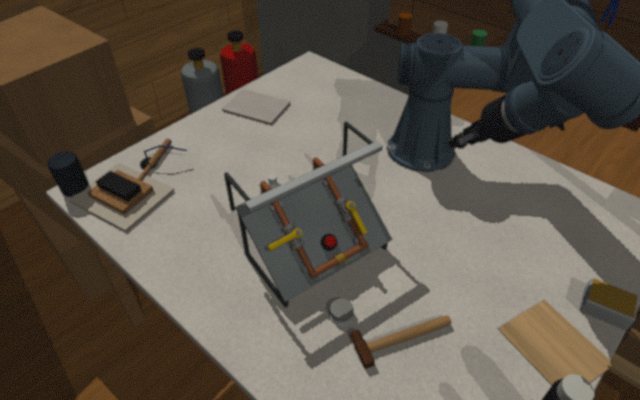

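The tool is leaned at (480,135) in the picture, clear of the panel, and nothing has shifted. Next I plan the shutting push.

```bash
cat >> h.py <<'E'
def plan(start,pts):
    for q in pts: print(q,(RT.T@(pt(*q)-(start if len(start)==3 and abs(start[0])<2 else pt(*start)))*1000).round(0).astype(int).tolist())
E
python3 - <<'E'
from h import *
p,_,_=pose()
plan(p,[(-115,-55,110),(-115,-55,36)])
pts=[(-115,-55,36)]
for th in np.radians(range(90,-1,-10)):
    s,c=np.sin(th),np.cos(th);h=7+12*s+11*c
    pts.append((round(-80.+55*c-h*s),round(-55*s-h*c),36))
plan((-115,-55,36),pts[1:])
E
```

```text
(-115, -55, 110) [82, 52, 274]
(-115, -55, 36) [89, 52, 348]
(-99, -55, 36) [0, 16, 0]
(-91, -58, 36) [3, 24, 0]
(-82, -59, 36) [4, 33, 0]
(-72, -59, 36) [4, 43, 0]
(-62, -57, 36) [2, 53, 0]
(-53, -53, 36) [-2, 62, 0]
(-44, -47, 36) [-8, 71, 1]
(-36, -39, 36) [-16, 79, 1]
(-29, -29, 36) [-26, 86, 2]
(-25, -18, 36) [-37, 90, 3]
```

>>> carry_out(
  deltas="35 22 60 0 0 0 1; 50 35 120 0 0 0 1; 65 45 180 0 0 0 1; 75 50 230 0 0 0 1; 82 52 274 0 0 0 1; 85 52 300 0 0 0 1; 87 52 325 0 0 0 1; 89 52 348 0 0 0 1; 89 52 348 0 0 0 1; 89 52 348 0 0 0 1",
)

```text
time_s: 3.78
eef_pos: [0.469, 0.1368, 0.1278]
eef_rot: [0.213, 0.734, 0.588, -0.265]
wrist_force: [-0.3, -0.0, 0.9]
opening: -0.002
grasp_force: 0.0
```

```bash
python3 - <<'E'
from h import *
p,r,o=pose();d=(p-C)*1e3;print(o['time_s'],d@ys,d@u,d@n,o['wrist_force'],row(pt(-115,-55,36)))
im=vision.camera('side');cv2.imwrite('pics/s2.png',np.hstack([cv2.resize(im[100:320,200:470],None,fx=1.9,fy=1.9),]))
E
```

```text
3.775 -113.4659203914854 -53.35965690331654 38.07753518794273 [-0.25484565 -0.02933281  0.88765507] ([2.0, -2.0, 2.0], [-0.001, -0.005, -0.004])
```

View pics/s2.png

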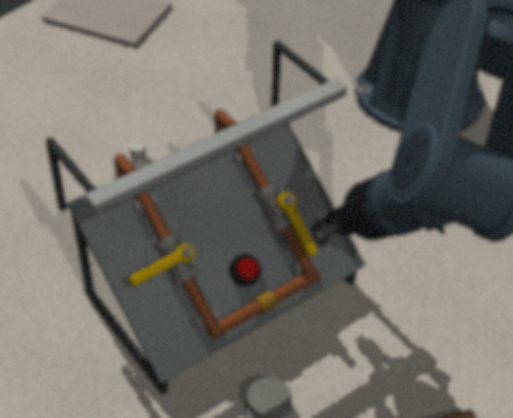

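The closed fingertips at crop (325,235) sit just outside the open handle. Next I sweep it shut.

>>> carry_out(
  deltas="0 16 0 0 0 0 1; 3 24 0 0 0 0 1; 4 33 0 0 0 0 1; 4 43 0 0 0 0 1; 2 53 0 0 0 0 1; -2 62 0 0 0 0 1; -8 71 1 0 0 0 1; -16 79 1 0 0 0 1; -26 86 2 0 0 0 1; -33 89 3 0 0 0 1; -37 90 3 0 0 0 1; -37 90 3 0 0 0 1",
)

```text
time_s: 5.32
eef_pos: [0.5492, 0.0891, 0.1461]
eef_rot: [0.212, 0.734, 0.589, -0.264]
wrist_force: [-0.3, 7.2, -9.5]
opening: -0.0
grasp_force: 5.2
```

```bash
python3 - <<'E'
from h import *
p,r,o=pose();d=(p-C)*1e3;print(o['time_s'],d@ys,d@u,d@n,np.array(o['wrist_force'])@RT)
im=vision.camera('side');cv2.imwrite('pics/s3.png',np.hstack([cv2.resize(im[100:320,200:470],None,fx=1.9,fy=1.9),]))
E
```

```text
5.325 -24.82012001600031 -18.788710091283367 36.26317866090591 [11.44230354 -1.8093634   2.81345386]
```

View pics/s3.png

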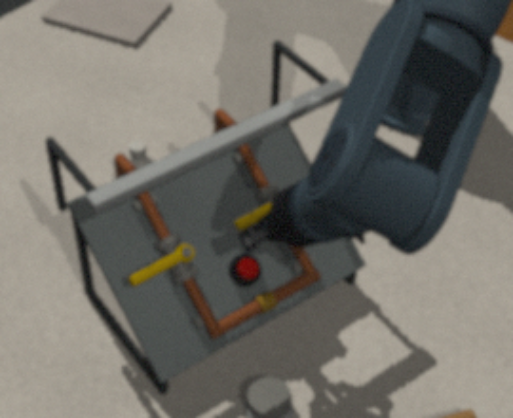

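The running handle now lies across its line (crop 255,215), parallel to the spare. I push a little further to confirm it is on its stop.

>>> carry_out(
  deltas="-3 0 0 0 0 0 1; -6 0 0 0 0 0 1; -6 0 0 0 0 0 1; -6 0 0 0 0 0 1",
)

```text
time_s: 5.88
eef_pos: [0.549, 0.0887, 0.1466]
eef_rot: [0.209, 0.734, 0.592, -0.26]
wrist_force: [6.2, 20.7, -23.5]
opening: 0.002
grasp_force: 15.6
```

On the stop: 32 N and no motion. Next I back off and press the button.

```bash
python3 - <<'E'
from h import *
s=pt(-25,-18,36)-RT[:,0]*.006
plan(s,[(-20,-54,36),(0,-54,30),(0,-54,18),(0,-54,10),(0,-54,5),(0,-54,3)])
E
```

```text
(-20, -54, 36) [42, 5, -3]
(0, -54, 30) [42, 25, 3]
(0, -54, 18) [43, 25, 15]
(0, -54, 10) [44, 25, 23]
(0, -54, 5) [45, 25, 28]
(0, -54, 3) [45, 25, 30]
```

>>> carry_out(
  deltas="20 0 -2 0 0 0 1; 42 5 -3 0 0 0 1; 42 25 3 0 0 0 1; 42 25 3 0 0 0 1; 43 25 10 0 0 0 1; 43 25 15 0 0 0 1; 44 25 20 0 0 0 1; 44 25 24 0 0 0 1; 45 25 28 0 0 0 1; 45 25 28 0 0 0 1",
)

```text
time_s: 7.12
eef_pos: [0.5777, 0.0982, 0.1087]
eef_rot: [0.214, 0.734, 0.588, -0.263]
wrist_force: [-11.0, 22.7, 36.9]
opening: 0.002
grasp_force: 20.9
```

```bash
python3 - <<'E'
from h import *
p,r,o=pose();d=(p-C)*1e3;print(o['time_s'],d@ys,d@u,d@n,np.array(o['wrist_force'])@RT)
E
```

```text
7.125 0.9835463644445888 -52.5739365281483 14.171312858230122 [ -8.50181219 -15.64029261 -41.00509   ]
```

```bash
python3 - <<'E'
from h import *
a=vision.camera('side')[180:280,280:390];b=vision.camera('top')[130:240,260:380]
cv2.imwrite('pics/s4.png',np.hstack([cv2.resize(a,(400,364)),cv2.resize(b,(397,364))]))
E
```

```text
(no output)
```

View pics/s4.png

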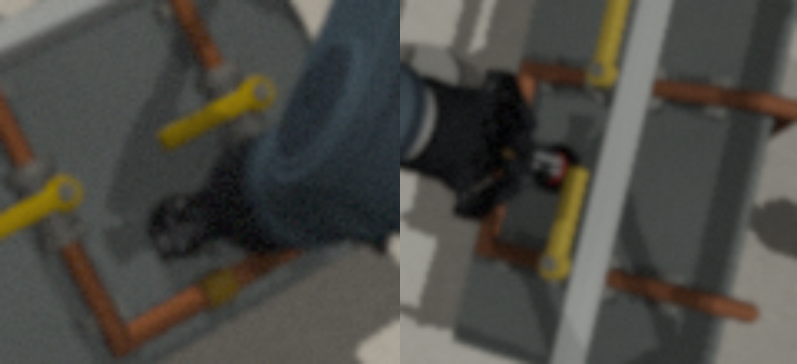

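The fingertips are on the red button, at right-panel (547,160), and the force is 41 N, though they are higher than I expected. I ease off in steps to see whether the spring follows.

>>> carry_out(
  deltas="0 0 -4 0 0 0 1; 0 0 -7 0 0 0 1; 0 0 -7 0 0 0 1",
)

```text
time_s: 7.6
eef_pos: [0.5777, 0.0989, 0.1091]
eef_rot: [0.214, 0.734, 0.588, -0.265]
wrist_force: [-2.8, 4.6, 10.6]
opening: -0.001
grasp_force: 5.8
```

```bash
cat > r.py <<'E'
from h import *
p,r,o=pose();d=(p-C)*1e3;print(o['time_s'],d@ys,d@u,d@n,(np.array(o['wrist_force'])@RT).round(1))
E
python3 r.py
```

```text
7.6 0.848167038925359 -52.856582221090434 14.917260097575772 [ -3.9  -3.7 -10.6]
```

>>> carry_out(
  deltas="0 0 -2 0 0 0 1; 0 0 -3 0 0 0 1; 0 0 -3 0 0 0 1",
)

```text
time_s: 7.98
eef_pos: [0.5778, 0.0999, 0.1103]
eef_rot: [0.214, 0.734, 0.588, -0.266]
wrist_force: [-0.8, 1.2, 5.6]
opening: 0.001
grasp_force: 2.5
```

```bash
python3 r.py
```

```text
7.975 0.7755209657758311 -53.03315464416415 16.539130460336054 [-2.9 -1.  -4.9]
```

>>> carry_out(
  deltas="0 0 -2 0 0 0 1; 0 0 -4 0 0 0 1; 0 0 -4 0 0 0 1",
)

```text
time_s: 8.35
eef_pos: [0.5785, 0.1027, 0.1125]
eef_rot: [0.213, 0.734, 0.588, -0.265]
wrist_force: [0.6, -0.9, 4.3]
opening: 0.002
grasp_force: 1.5
```

```bash
python3 r.py
```

```text
8.35 0.8040042401357095 -54.15689035388469 19.983168394438508 [-3.4  0.7 -2.8]
```

The force fades like a spring over the travel (10.6, 4.9, 2.8 N), so the button was fully down at the stop. Now the spare cock.

```bash
python3 - <<'E'
from h import *
p,_,_=pose()
plan(p,[(0,-60,80),(135,-20,80),(135,26,80),(135,26,36)])
pts=[]
for th in np.radians(range(0,91,10)):
    s,c=np.sin(th),np.cos(th);h=7+12*s+11*c
    pts.append((round(80.+55*c+h*s),round(-55*s+h*c),36))
plan((135,26,36),pts)
E
```

```text
(0, -60, 80) [1, -1, -60]
(135, -20, 80) [-39, 134, -57]
(135, 26, 80) [-85, 134, -53]
(135, 26, 36) [-81, 134, -9]
(135, 18, 36) [8, 0, -1]
(138, 10, 36) [16, 3, -1]
(139, 1, 36) [25, 4, -2]
(139, -8, 36) [34, 4, -3]
(137, -18, 36) [44, 2, -4]
(133, -27, 36) [53, -2, -5]
(127, -36, 36) [62, -8, -5]
(120, -44, 36) [70, -15, -6]
(110, -51, 36) [77, -25, -7]
(99, -55, 36) [81, -36, -7]
```

>>> carry_out(
  deltas="0 0 -30 0 0 0 1; 1 -1 -60 0 0 0 1; -10 45 -60 0 0 0 1; -25 90 -58 0 0 0 1; -39 134 -57 0 0 0 1; -60 134 -55 0 0 0 1; -85 134 -53 0 0 0 1; -85 134 -53 0 0 0 1; -84 134 -35 0 0 0 1; -82 134 -20 0 0 0 1; -81 134 -9 0 0 0 1; -81 134 -9 0 0 0 1",
)

```text
time_s: 9.85
eef_pos: [0.6959, 0.0181, 0.1689]
eef_rot: [0.212, 0.733, 0.588, -0.267]
wrist_force: [-0.4, -0.6, 0.9]
opening: 0.001
grasp_force: 0.0
```

```bash
python3 r.py; python3 - <<'E'
from h import *
a=vision.camera('side')[140:290,230:400]
cv2.imwrite('pics/s5.png',cv2.resize(a,None,fx=3,fy=3))
E
```

```text
9.85 133.6087091922353 25.27786240884673 33.11414567670967 [-1.1 -0.3 -0.3]
```

View pics/s5.png

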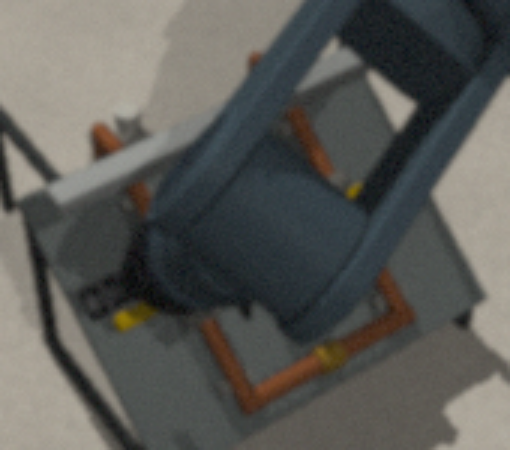

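The fingertips at crop (95,300) are on the upslope side of the spare handle. Next I sweep it open.

>>> carry_out(
  deltas="8 0 -1 0 0 0 1; 16 3 -1 0 0 0 1; 25 4 -2 0 0 0 1; 34 4 -3 0 0 0 1; 44 2 -4 0 0 0 1; 53 -2 -5 0 0 0 1; 62 -8 -5 0 0 0 1; 70 -15 -6 0 0 0 1; 77 -25 -7 0 0 0 1; 81 -33 -7 0 0 0 1; 81 -38 -7 0 0 0 1; 81 -38 -7 0 0 0 1",
)

```text
time_s: 11.4
eef_pos: [0.6787, 0.0922, 0.1245]
eef_rot: [0.216, 0.734, 0.589, -0.26]
wrist_force: [18.2, -4.2, -4.1]
opening: 0.002
grasp_force: 8.8
```

```bash
python3 r.py
```

```text
11.4 100.90680330234358 -56.49043759654429 36.204117261367394 [ 2.4 18.7  3.3]
```

>>> carry_out(
  deltas="0 -3 0 0 0 0 1; 0 -5 0 0 0 0 1; 0 -5 0 0 0 0 1; 0 -5 0 0 0 0 1",
)

```text
time_s: 11.9
eef_pos: [0.6782, 0.0924, 0.1248]
eef_rot: [0.218, 0.734, 0.59, -0.256]
wrist_force: [34.1, -7.4, -10.1]
opening: 0.001
grasp_force: 17.2
```

```bash
python3 r.py
```

```text
11.9 100.46292575919627 -56.380634675176445 36.48732913083369 [ 6.6 34.9  7.7]
```

Also on its stop: 35 N with no motion. I back off and retract along the tool axis, away from the bar.

>>> carry_out(
  deltas="0 15 0 0 0 0 1; 0 20 0 0 0 0 1; 0 20 -30 0 0 0 1; 0 20 -70 0 0 0 1; 10 20 -120 0 0 0 1; 20 20 -170 0 0 0 1; 30 20 -220 0 0 0 1; 30 0 -250 0 0 0 1; 30 -60 -260 0 0 0 1; 30 -110 -260 0 0 0 1; 30 -110 -260 0 0 0 1",
)

```text
time_s: 13.28
eef_pos: [0.5987, 0.3046, 0.3041]
eef_rot: [0.212, 0.731, 0.591, -0.267]
wrist_force: [0.4, -0.2, -0.3]
opening: 0.002
grasp_force: 0.0
```

```bash
python3 r.py; python3 - <<'E'
from h import *
a=vision.camera('side');b=vision.camera('top')
cv2.imwrite('pics/s6.png',np.hstack([cv2.resize(a[140:380,220:460],(400,400)),cv2.resize(b[95:265,190:420],(400,296),).copy() if 0 else cv2.resize(b[90:270,230:410],(400,400))]))
E
```

```text
13.275 -22.743058898536546 -109.15074966529149 292.5530119528846 [0.1 0.4 0.3]
```

View pics/s6.png

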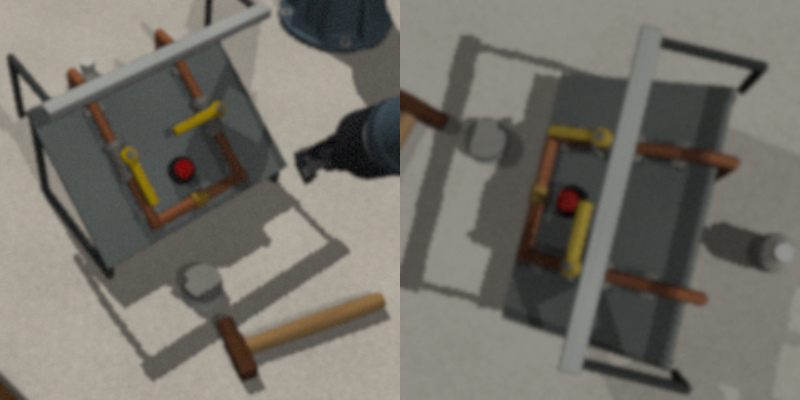

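The spare handle (left 140,178) now lies along its line and the running handle (left 198,118) lies across. The button is up, the bottle, tin and mallet are in place, and the arm is clear.

```bash
python3 -c "
from bench import ctrl;print(ctrl.hand_in())"
```

```text
the job is handed in; nothing more can be done
None
```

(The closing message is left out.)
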